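# Take a blank reading with the empty sample jar

### The arm

A 6-joint arm with a two-finger parallel gripper is mounted at the origin on a cart in front of the work surface, level with it; the furniture and walls round the work are solid. World frame = base frame: x ahead of the robot, y to its left, z up, the work surface at z = 0. Lengths are in mm, angles in rad, forces in N, time in s.
With the tool pointing down it reaches from about 350 to 775 mm from the base axis. Payload 7.3 kg.
Tool frame: the origin (TCP) lies on the centre line of the jaws, within the pads' length; the fingertips stand bot.tip_reach ahead of it and the grasp point (between the pads) lies 6 mm ahead of it (bot.tip_reach is the distance from the TCP to the fingertips, in mm); z points along the fingers, y is the direction in which the jaws open and shut (so a half turn about z gives the same grasp; the last joint's range is limited). The gripper opens to 92 mm and grips with 3 to 60 N. Pads are 19 mm wide; open, the fingers measure 130 mm over their backs; the gripper's body (75 mm by 190 mm) begins 47 mm behind the grasp point.
Start: joints at [0.955, 0.342, 1.524, -0, 1.275, -0.146], TCP at [237.66, 468.146, 251.741] pointing down, gripper open.
Joint ranges: [-2.53, 2.53], [-0.77, 2.02], [0.04, 2.7], [-1, 4.14], [0.28, 2.66], [-3.11, 3.11]. Speed limits (rad/s): [2.57, 2.57, 3.14, 3.14, 3.14, 3.14].

### API

Orientations are given as [roll, pitch, yaw] about the fixed x, y, z axes, in that order (R = Rz(yaw) Ry(pitch) Rx(roll)).
In Python, from plant import bot gives the robot as it stands.
- The arm moves only by the tool step_arm, never from a script. Its argument "deltas" is a list of rows, each a list of 6 numbers: the shift along the tool's x, y, z in mm, then the turn, a rotation vector about the tool's x, y, z in rad. A call has 1 to 5 rows; each row is the pose to reach, as a shift and turn from the pose commanded when the call began, along the tool's axes at that moment; what a row does not reach only later rows make up. A row lasts 1/12 s, in which the tool goes at most 41.7 mm and 7.16 degrees, less where a joint would pass 70% of its speed; a pose out of reach is approached as far as the arm can. A call with a gripper value outside its range is refused whole. "fingers" is the finger opening in mm, from 0 to 91.8, set as the call begins (left out, the last holds). The fingers move at their own pace and stop on an object; the grip force is fixed at half the most. Time passes only in rows, so rows that repeat a pose let the fingers close. It gives the time, the measured TCP pose, the force and the opening at its end, in the units of the state.
- bot.get_obs(): the state, without advancing time (a new reading comes with each control period).
- bot.capture(name): name is "scene" or "top"; returns a dict with "color" (400x640x3 uint8, red, green, blue), "fx", "fy", "cx", "cy" (pixels), "R" (3x3) and "t" (3): a world point X has camera coordinates R X + t. Camera axes: x right, y down, z forward; pixel columns grow to the right and rows downward; lengths in mm; the calibration is good to about 2 mm. A picture is of the moment at which its call begins. There is no depth.
- bot.close_job(): hands the job in, once; it reports no verdict.
Trained networks look in a picture, given as the dict that the camera call returned (one of the last four; its "shot" number tells which), for a name from the list of things; names that differ only in an ending like _2 or _b are one class to them, and where a whole thing is asked for, a point or a joint stands for the part that bears it (a point fixed in the world has none). Each returns a list of dicts, best first, with "p" (0 to 1); they miss things now and then, are a little off and sometimes report something else, mostly with a low value. They report only what shows in the picture. A call takes as long as a camera call. They do not tell look-alikes from the thing itself.
- bot.boxes_of(query, picture): "rect" ([centre column, centre row, width, height] in pixels, round what is visible of it).
The state is a dict: "time": time; "joint_positions": joint angles; "dq": joint speeds; "tau": joint torques, N m; "tool_pos": TCP position; "tcp_rot": TCP orientation; "contact_force": force on the tool from outside, world axes, zero at the start; "moment": the same for the moment, N m; "grip_width": finger opening in mm.
Only numpy, scipy, OpenCV 4.12 (cv2) and the standard library are available. Lean on these libraries where they do the work, as an engineer would, in place of code of your own. Each camera call takes 0.05 s, during which the arm holds its last target. There are 200 camera calls.

### The job

Take the blank reading on the bench reader: swing its blue dust cover aside on its pin, all the way to the stop, so that the round window is bare; then set the black-capped jar down gently, upright and centred on the window, and let go of it; then press the green start button fully in and release it. Leave the beaker standing where it is.

Things in the scene. Friction and masses are not known exactly. Their poses are not given: they have to be found in the camera images.
- reader: bench optical reader, a fixed low housing 200 x 280 mm (x, y) and 60 mm high, white with a grey top; it cannot move. Origin: centre of its underside, on the worktop; z up; its front with the start button faces its own -x. The window and the closed cover are on its +y half, the open cover parks on its -y half, the green button is at (-75, -50) mm near the front edge
- port (a point): centre of the round glass window (52 mm across, in a black ring 68 mm across), on the flat top of the reader, 60 mm above the worktop, at (13, 50) mm in the reader's frame; axes as the reader's. The top is flat there; besides the cover and the button only two rubber stops (8 mm across, 9 mm high, at (52, -65) and (52, 65) mm in the reader's frame) stand on it
- cover_pin (a point): axis of the vertical pin on which the dust cover swings, at the height of the reader's top, at (55, 0) mm in the reader's frame
- dust_cover (a joint): angle of the dust cover about its pin: 0 is closed, over the window; it grows counterclockwise as seen from above, to the stop at 1.75 rad, swinging over the front of the reader's top. It swings level, is slightly stiff (about 0.5 N at the knob) and stays where it is left. The cover is a blue plate with a disc 76 mm across, 65 mm from the pin; its underside is 2 mm and its upper face 8 mm above the reader's top
- cover_knob (a point): centre of the top of the upright black round knob on the cover: 16 mm in diameter, 26 mm tall, standing on the cover's upper face near its free edge, 92 mm from the pin; its top is 34 mm above the reader's top
- jar: clear empty glass sample jar with a black screw cap (fixed on), 61 mm in diameter, 100 mm tall, about 0.16 kg; the straight glass body reaches from 4 to 74 mm height, the cap (54 mm across) above. Origin: centre of its underside; z up
- start_button (a joint): travel of the start button, 0 out, 0.006 m fully in; a spring of 1.5 to 5 N pushes it back
- start_button_top (a point): centre of the top of the green round start button, 28 mm across, which stands 8 mm proud of the reader's top; it is pressed straight down
- beaker: clear open glass beaker without a cap, 57 mm across, 79 mm tall; a bystander. Origin: centre of its underside
There are look-alikes about, which are no part of the job. What is shaped like the jar but red or yellow is not meant.

How it is judged (in metres and radians):
On the way, in this order (a step that is already met when the one before it is completed fails the run):
1. the dust cover is swung aside to its stop (beyond 1.5 of 1.75 rad) (value of joint dust_cover above 1.5 rad), for 0.2 s.
2. the jar stands upright on the window, within 10 mm of its centre, and is let go, the cover still aside (value of joint dust_cover above 1.5 rad and horizontal distance between jar and port below 0.01 m and z of jar in the frame of port between -0.004 and 0.004 m and angle between jar's own z axis and vertical below 0.06 rad and contact force between the fingers and jar below 0.3 N), for 0.3 s.
3. the start button is pressed in (beyond 4.5 of 6 mm) with the jar on the window (all of step 2 and value of joint start_button above 0.0045 m), for 0.04 s.
At the end, for the whole second after the job is handed in: the cover rests beyond 1.5 rad of its 1.75 rad swing, the jar stands upright (within 0.06 rad) and at rest on the reader's top within 10 mm of the window's centre, the button is out again (within 1.5 mm), the beaker still stands (all of step 2 and linear speed of jar below 0.02 m/s and value of joint start_button below 0.0015 m and angle between beaker's own z axis and vertical below 0.1 rad); the robot touches nothing.
It fails at once if the beaker is moved more than 30 mm or knocked over (distance of beaker from where it was at the start of the episode above 0.03 m or angle between beaker's own z axis and vertical above 0.4 rad).
It fails at once if the jar is let go with its base more than 12 mm above the reader's top (contact force between the fingers and jar below 0.3 N and z of jar in the frame of port above 0.012 m).
It fails at once if the jar hits or is pressed on the reader with more than 80 N (contact force between jar and reader above 80 N).
It also fails if it takes over 64 s, if anything falls off the work surface, if the arm or the gripper's body presses on something with over 40 N, if the wrist force passes 120 N, or if a joint passes its speed limit or range.

## Working session

There is one attempt and no reset: what is moved stays moved. The work goes in short steps, Python scripts to look and compute and a tool call to move; the robot and the scene stay as the last step left them, time stands still between calls to the robot, and variables do not carry over. Pictures are saved under pics/ and viewed, about 8 in all and at most 12, crops included, and the job is handed in when it is done.

Besides the shell and the picture viewer there is one more tool, called after "Request:" as name(argument=value, ...), one argument or row to a line, values as JSON. step_arm: Moves the arm, as the interface text tells. Its arguments: {"type":"object","properties":{"deltas":{"type":"array"},"fingers":{"type":"number"}},"required":["deltas"]}

```bash
mkdir -p pics; python3 - <<'E'
from plant import bot
import cv2
o=bot.get_obs();print(o,bot.tip_reach)
for n in("scene","top"):
    c=bot.capture(n);cv2.imwrite(f"pics/{n}0.png",c["color"][:,:,::-1])
    print(n,c["fx"],c["fy"],c["cx"],c["cy"],c["R"],c["t"])
    for q in("reader","dust_cover","cover_knob","jar","start_button_top","beaker"):
        print(q,[(round(d["p"],2),[round(float(v)) for v in d["rect"]]) for d in bot.boxes_of(q,c)][:5])
E
```

```text
{'time': 0.0, 'joint_positions': array([ 9.54980624e-01,  3.42723394e-01,  1.52502447e+00, -4.89298029e-05,
        1.27537402e+00, -1.46022389e-01]), 'dq': array([-0.00113646,  0.00104616, -0.00112452, -0.00048871, -0.00153092,
        0.00142108]), 'tau': array([ 2.37043561e-03, -4.31246209e+01, -2.44228417e+01,  7.20440643e-02,
        5.58807410e-02, -1.31952056e-04]), 'tool_pos': array([237.45700069, 467.81776209, 251.04197528]), 'tcp_rot': array([-3.14007288e+00, -1.76219458e-04,  2.67181349e+00]), 'contact_force': array([ 0.08146336, -0.03467918,  0.14881876]), 'moment': array([-0.02727897, -0.00653255, -0.00955497]), 'grip_width': 91.27679797967296} 25.0
scene 386.9999530988139 386.9999530988139 319.3923684925135 202.47480618880127 [[ 0.73389853 -0.67908823 -0.01523583]
 [-0.45917894 -0.47946158 -0.74784443]
 [ 0.50054736  0.5558379  -0.66369916]] [-473.48363038  252.75409324  691.31561279]
reader [(0.95, [295, 170, 125, 88])]
dust_cover [(0.6, [291, 151, 46, 14])]
cover_knob []
jar [(0.98, [383, 229, 35, 46]), (0.68, [429, 254, 41, 51]), (0.68, [363, 193, 29, 44]), (0.66, [302, 236, 30, 48]), (0.55, [338, 216, 27, 47])]
start_button_top [(0.56, [350, 288, 30, 47]), (0.38, [282, 181, 16, 10])]
beaker [(0.79, [349, 287, 35, 45]), (0.23, [294, 173, 126, 89])]
top 478.4428008235889 478.4428008235889 328.9562752108391 197.4792266228172 [[-2.33391090e-02 -9.99715846e-01 -4.84900084e-03]
 [-9.82788956e-01  2.38324700e-02 -1.83188103e-01]
 [ 1.83251613e-01  4.90097352e-04 -9.83065921e-01]] [ -82.60688667  562.84720317 1049.9022869 ]
reader [(0.58, [255, 176, 120, 94]), (0.58, [238, 163, 44, 43])]
dust_cover [(0.93, [238, 164, 40, 38])]
cover_knob [(0.64, [240, 165, 44, 42])]
jar [(0.83, [349, 197, 26, 26]), (0.82, [438, 172, 31, 34]), (0.73, [391, 180, 30, 29]), (0.7, [349, 244, 23, 26]), (0.55, [342, 157, 23, 33])]
start_button_top [(0.54, [275, 203, 8, 12])]
beaker [(0.92, [418, 244, 29, 29])]
```

```bash
python3 - <<'E'
import cv2,numpy as np
a=cv2.imread("pics/scene0.png")[120:340,210:480];b=cv2.imread("pics/top0.png")[100:300,160:500]
a=cv2.resize(a,None,fx=2.2,fy=2.2,interpolation=2);b=cv2.resize(b,None,fx=2.35,fy=2.35,interpolation=2)
cv2.imwrite("pics/a0.png",a);cv2.imwrite("pics/b0.png",b)
E
```

```text
(no output)
```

View pics/a0.png

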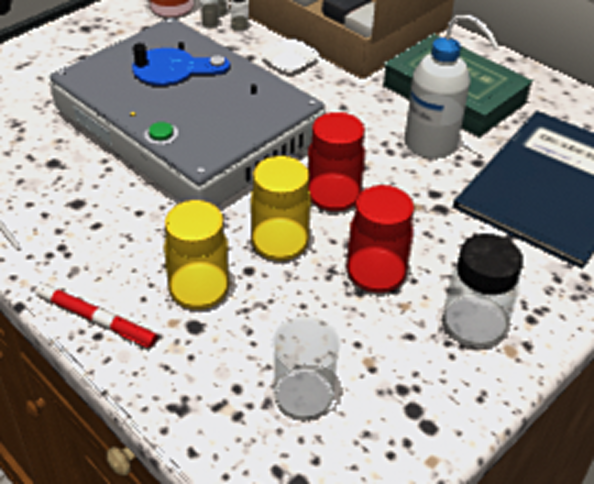

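View pics/b0.png

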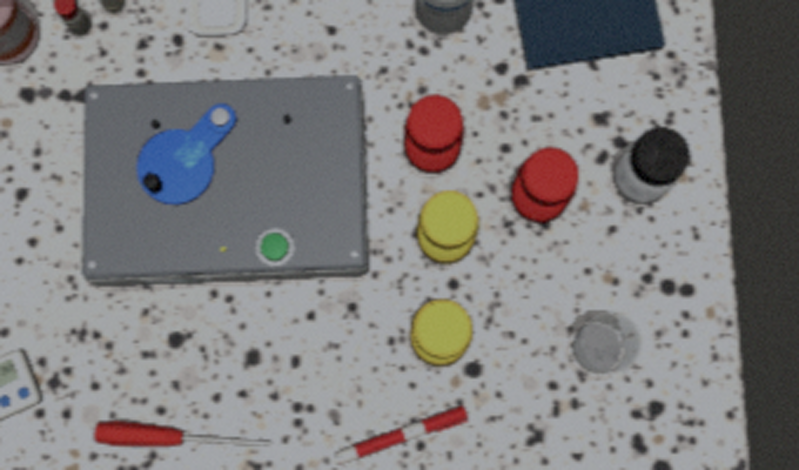

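The top view shows the reader at the upper left with the cover closed: knob near crop (152,182), pin (220,117), button (275,246). The black-capped jar is at (655,160) on the far right and the beaker at (606,342). The red and yellow jars are look-alikes.

```bash
cat >h.py <<'E'
import numpy as np,cv2
from scipy.optimize import least_squares
from plant import bot
def proj(c,X):
    p=np.atleast_2d(X)@np.array(c["R"]).T+c["t"]
    return np.c_[c["fx"]*p[:,0]/p[:,2]+c["cx"],c["fy"]*p[:,1]/p[:,2]+c["cy"]]
def back(c,uv,z):
    R=np.array(c["R"]);o=-R.T@c["t"];d=R.T@np.array([(uv[0]-c["cx"])/c["fx"],(uv[1]-c["cy"])/c["fy"],1])
    return o+d*(z-o[2])/d[2]
def cen(mask):
    n,l,s,m=cv2.connectedComponentsWithStats(mask.astype(np.uint8));i=1+np.argmax(s[1:,4]);return m[i],s[i]
E
python3 - <<'E'
from h import *
c=bot.capture("top");s=bot.capture("scene")
P=lambda u,v:np.array([u/2.35+160-.3,v/2.35+100-.3])
def hsv(c):return cv2.cvtColor(c["color"],cv2.COLOR_RGB2HSV).astype(int)
H=hsv(c);g=(H[...,0]>50)&(H[...,0]<85)&(H[...,1]>120);g[:, :240]=0;g[:,320:]=0
gb,st=cen(g);print("green px",gb,st)
mod=np.array([[-75,-50,68],[-100,140,60],[100,140,60],[100,-140,60],[-100,-140,60],[55,0,68.]])
uv=np.array([gb,P(84,274),P(87,83),P(358,78),P(367,271),P(221,117)])
def W(p,m):
    a=p[2];return np.c_[p[0]+m[:,0]*np.cos(a)-m[:,1]*np.sin(a),p[1]+m[:,0]*np.sin(a)+m[:,1]*np.cos(a),m[:,2]]
f=lambda p:(proj(c,W(p,mod))-uv).ravel()
r=least_squares(f,[550,150,0],loss="soft_l1");print("reader",r.x,"res",f(r.x).round(2))
Hs=hsv(s);gs=(Hs[...,0]>50)&(Hs[...,0]<85)&(Hs[...,1]>120);gs[:150]=0;gs[:,320:]=0;gs[220:]=0
print("btn scene",cen(gs)[0],"pred",proj(s,W(r.x,mod[:1])))
names=["port","pin","knob","button"]
u=np.array([-42,50])/np.hypot(42,50)*92
K=np.array([[13,50,60],[55,0,60],[55+u[0],u[1],94],[-75,-50,68.]])
for n,w in zip(names,W(r.x,K)):print(n,w.round(1),"top",proj(c,w).round(1),"scene",proj(s,w).round(1))
# cap
for cc,roi in((c,(140,200,420,470)),(s,(220,285,405,455))):
    m=np.zeros((400,640),bool);y0,y1,x0,x1=roi
    m[y0:y1,x0:x1]=cc["color"][y0:y1,x0:x1].max(2)<60
    q,st=cen(m);print("cap",q,st,back(cc,q,100).round(1),back(cc,q,88).round(1))
print("beaker",back(c,[418,244],40),back(s,[349,287],40))
E
```

```text
green px [275.82926829 202.7804878 ] [272 200  10   8  41]
reader [ 6.19727469e+02  7.41576571e+01 -3.72274874e-04] res [ 0.18  1.61 -2.66  1.5  -1.45 -1.63  2.5  -2.32  0.21 -0.12  0.51  0.02]
btn scene [282.54545455 179.10606061] pred [[281.54136352 177.6452459 ]]
port [632.7 124.2  60. ] top [[233.1 168.5]] scene [[284.2 149.4]]
pin [674.7  74.1  60. ] top [[254.8 150.5]] scene [[308.3 150.8]]
knob [615.6 144.6  94. ] top [[220.8 172.5]] scene [[273.2 138. ]]
button [544.7  24.2  68. ] top [[276.  204.4]] scene [[281.5 177.6]]
cap [440.12770563 166.31168831] [428 154  25  25 462] [ 616.3 -344.9  100. ] [ 619.2 -347.8   88. ]
cap [432.64662757 238.86070381] [418 220  37  34 682] [ 609.6 -356.2  100. ] [ 620.5 -351.1   88. ]
beaker [ 449.92510937 -296.78429472   40.        ] [ 448.50780246 -295.12732467   40.        ]
```

```bash
python3 - <<'E'
from h import *
c=bot.capture("top");s=bot.capture("scene")
for n,cc,(x0,y0,x1,y1) in(("top",c,(190,125,322,225)),("scene",s,(225,125,365,215))):
    H=cv2.cvtColor(cc["color"],cv2.COLOR_RGB2HSV).astype(int);roi=np.zeros(H.shape[:2],bool);roi[y0:y1,x0:x1]=1
    b=(H[...,0]>100)&(H[...,0]<125)&(H[...,1]>130)&roi
    print(n,"blue",cen(b));k=(H[...,2]<55)&roi
    N,l,st,m=cv2.connectedComponentsWithStats(k.astype(np.uint8));print([(m[i].round(1),st[i]) for i in range(1,N) if st[i,4]>4])
    im=cv2.resize(np.ascontiguousarray(cc["color"][y0:y1,x0:x1,::-1]),None,fx=5.5,fy=5.5,interpolation=0);cv2.imwrite(f"pics/z_{n}.png",im)
E
```

```text
top blue (array([237.26666667, 167.55376344]), array([218, 144,  42,  43, 930], dtype=int32))
[(array([194.2, 140.2]), array([193, 139,   3,   3,   5], dtype=int32)), (array([281.6, 150.2]), array([281, 149,   2,   3,   5], dtype=int32)), (array([225.9, 152.3]), array([225, 151,   3,   4,   9], dtype=int32)), (array([224.8, 177.4]), array([222, 174,   7,   8,  38], dtype=int32))]
scene blue (array([288.79787234, 149.85106383]), array([270, 142,  45,  17, 470], dtype=int32))
[(array([231.1, 127.3]), array([225, 125,  17,   7,  59], dtype=int32)), (array([361.2, 126.4]), array([357, 125,   8,   5,  28], dtype=int32)), (array([291.9, 140.1]), array([291, 139,   3,   3,   8], dtype=int32)), (array([273.2, 144.5]), array([271, 140,   6,  10,  51], dtype=int32)), (array([299. , 154.5]), array([292, 154,  15,   4,  15], dtype=int32)), (array([279.5, 158.4]), array([274, 157,  12,   3,  12], dtype=int32)), (array([324.9, 160.4]), array([324, 159,   3,   4,  11], dtype=int32)), (array([346.5, 183.8]), array([346, 181,   2,   7,  13], dtype=int32)), (array([342.5, 186. ]), array([342, 183,   2,   7,  14], dtype=int32)), (array([338.6, 187.2]), array([338, 185,   2,   5,   9], dtype=int32)), (array([334.5, 189. ]), array([334, 188,   2,   3,   6], dtype=int32)), (array([233.6, 193.8]), array([232, 193,   4,   2,   5], dtype=int32)), (array([322.5, 198.8]), array([322, 196,   2,   7,  13], dtype=int32)), (array([244.5, 212.5]), array([243, 212,   4,   2,   6], dtype=int32))]
```

View pics/z_top.png

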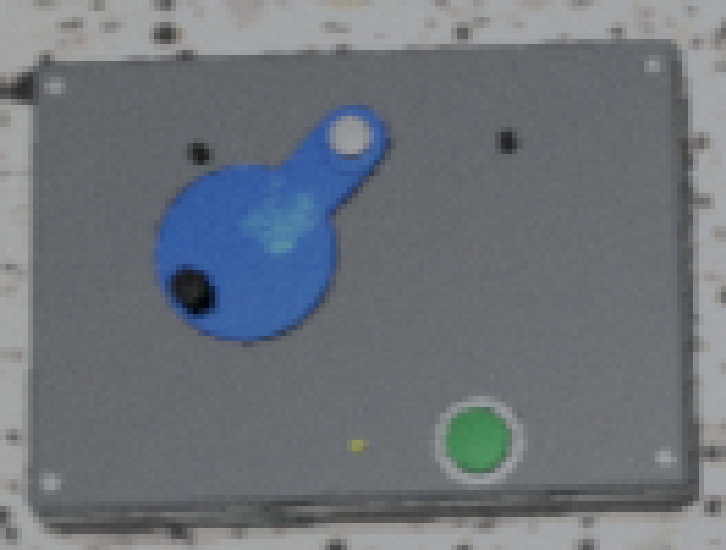

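```bash
cat >fit.py <<'E'
from h import *
c=bot.capture("top");s=bot.capture("scene")
Q=lambda u,v:[u/5.5+190-.5,v/5.5+125-.5]
T=np.array([Q(477,439),[281.6,150.2],[225.9,152.3],Q(350,136),[224.8,177.4],Q(36,66),Q(683,42),Q(697,488),Q(30,505)])
S=np.array([[282.5,179.1],[324.9,160.4],[291.9,140.1],[273.2,144.5]])
def W(p,m):
    a=p[2];m=np.atleast_2d(m);return np.c_[p[0]+m[:,0]*np.cos(a)-m[:,1]*np.sin(a),p[1]+m[:,0]*np.sin(a)+m[:,1]*np.cos(a),m[:,2]]
def knob(th,z,r=92):
    a=np.arctan2(50,-42)+th;return [55+r*np.cos(a),r*np.sin(a),z]
def mod(th):return np.array([[-75,-50,68],[52,-65,66],[52,65,66],[55,0,69],knob(th,85),[-98,138,60],[98,138,60],[98,-138,60],[-98,-138,60]]),np.array([[-75,-50,68],[52,-65,65],[52,65,65],knob(th,82)])
f=lambda p,w=1:np.r_[(proj(c,W(p,mod(p[3])[0]))-T).ravel(),w*(proj(s,W(p,mod(p[3])[1]))-S).ravel()]
for w in(0,1):
    r=least_squares(f,[620,74,0,0],args=(w,),loss="soft_l1");print(r.x.round(4));print(f(r.x).reshape(-1,2).round(1).tolist())
p=r.x;np.save("reader.npy",p)
for n,m in(("port",[13,50,60]),("pin",[55,0,60]),("knob",knob(p[3],94)),("knob_open",knob(1.75,94)),("btn",[-75,-50,68])):print(n,W(p,m).round(1))
E
python3 fit.py
```

```text
[ 6.200418e+02  7.583270e+01 -4.600000e-02  1.665000e-01]
[[-2.5, 0.9], [1.1, 1.3], [0.8, -2.0], [1.4, 0.0], [0.6, -0.7], [-4.9, 77.5], [-116.3, -0.6], [-1.4, -79.4], [117.5, 0.4], [-2.9, -2.1], [-1.3, 0.1], [0.9, -0.3], [0.1, -0.2]]
[ 6.198415e+02  7.403570e+01 -3.360000e-02  1.487000e-01]
[[-1.3, 0.7], [1.6, 1.0], [1.3, -1.6], [1.9, 0.1], [0.9, -0.8], [-3.6, 78.4], [-116.1, 0.1], [-1.1, -80.0], [118.8, -0.3], [-2.1, -1.6], [-0.8, 0.2], [0.9, -0.0], [0.3, -0.1]]
port [[634.5 123.6  60. ]]
pin [[674.8  72.2  60. ]]
knob [[607.9 135.4  94. ]]
knob_open [[613.7   3.4  94. ]]
btn [[543.2  26.6  68. ]]
```

```bash
sed -i 's/\[-98,138,60\],\[98,138,60\],\[98,-138,60\],\[-98,-138,60\]/[99,139,60],[99,-139,60],[-99,-139,60],[-99,139,60]/' fit.py; python3 fit.py
```

```text
[6.192072e+02 7.411970e+01 1.350000e-02 1.145000e-01]
[[0.3, -0.0], [0.5, -0.0], [0.1, -0.0], [0.7, 0.4], [0.1, -0.1], [-1.0, -1.7], [-0.1, -1.7], [0.0, 0.6], [-1.1, 2.1], [-0.6, -1.3], [-0.8, -0.6], [-0.8, 0.1], [-0.5, -0.2]]
[6.194654e+02 7.360110e+01 1.300000e-02 1.141000e-01]
[[0.5, -0.1], [0.8, -0.1], [0.4, -0.2], [1.0, 0.3], [0.3, -0.3], [-0.7, -1.8], [0.1, -1.8], [0.2, 0.5], [-0.9, 1.9], [-0.4, -1.2], [-0.6, -0.5], [-0.5, 0.2], [-0.3, -0.2]]
port [[631.8 123.8  60. ]]
pin [[674.5  74.3  60. ]]
knob [[606.8 136.7  94. ]]
knob_open [[616.6   2.8  94. ]]
btn [[545.1  22.6  68. ]]
```

Request:
step_arm(
  deltas=[
    [-480, -128, 0, 0, 0, -0.47],
    [-480, -128, 0, 0, 0, -0.47],
    [-480, -128, 0, 0, 0, -0.47],
    [-480, -128, 0, 0, 0, -0.47],
    [-480, -128, 0, 0, 0, -0.47],
  ],
  fingers=30,
)

```text
time: 1.52
tool_pos: [379.7, 341.3, 251.9]
tcp_rot: [3.141, 0.0, -3.134]
contact_force: [0.3, 0.6, 0.4]
grip_width: 62.9
```

```bash
cat >go.py <<'E'
import sys,numpy as np
from plant import bot
from scipy.spatial.transform import Rotation as Ro
# usage: go.py yaw x y z [x y z ...] -> tool-frame deltas from the measured pose
o=bot.get_obs();R=Ro.from_euler("xyz",o["tcp_rot"])
a=[float(v) for v in sys.argv[1:]]
T=Ro.from_euler("xyz",[np.pi,0,a[0]]);rv=(R.inv()*T).as_rotvec()
print(o["time"],o["tool_pos"].round(1),o["tcp_rot"].round(3),o["contact_force"].round(1),round(o["grip_width"],1),"j",o["joint_positions"].round(2))
for w in np.reshape(a[1:],(-1,3)):print((R.inv().apply(w-o["tool_pos"])).round(1),rv.round(3))
E
python3 go.py 3.1416 607 137 251
```

```text
1.5167 [379.7 341.3 251.9] [ 3.141  0.    -3.134] [0.3 0.6 0.4] 62.9 j [ 0.58  0.32  1.56  0.    1.26 -1.  ]
[-225.8 -205.9    0.8] [0.    0.    0.007]
```

Request:
step_arm(
  deltas=[
    [-226, -206, 0, 0, 0, 0],
    [-226, -206, 0, 0, 0, 0],
    [-226, -206, 0, 0, 0, 0],
    [-226, -206, 0, 0, 0, 0],
    [-226, -206, 0, 0, 0, 0],
  ],
)

```text
time: 1.93
tool_pos: [534.4, 200.2, 251.9]
tcp_rot: [3.141, 0.0, -3.142]
contact_force: [0.4, 1.1, 0.9]
grip_width: 31.7
```

Request:
step_arm(
  deltas=[
    [-60, -54, 0, 0, 0, 0],
    [-60, -54, 0, 0, 0, 0],
    [-60, -54, 0, 0, 0, 0],
    [-60, -54, 0, 0, 0, 0],
  ],
)

```text
time: 2.27
tool_pos: [594.1, 146.1, 250.9]
tcp_rot: [3.142, -0.001, 3.138]
contact_force: [-0.6, 0.4, -0.4]
grip_width: 30.2
```

```bash
python3 go.py 3.1416 607 137 130 607 137 100
```

```text
2.2667 [594.1 146.1 250.9] [ 3.142e+00 -1.000e-03  3.138e+00] [-0.6  0.4 -0.4] 30.2 j [ 0.12  0.5   1.27  0.    1.37 -1.45]
[-13.   -9.  120.8] [ 0.    -0.001 -0.003]
[-13.1  -9.  150.8] [ 0.    -0.001 -0.003]
```

Request:
step_arm(
  deltas=[
    [-13, -9, 40, 0, 0, 0],
    [-13, -9, 80, 0, 0, 0],
    [-13, -9, 119, 0, 0, 0],
    [-13, -9, 119, 0, 0, 0],
    [-13, -9, 119, 0, 0, 0],
  ],
)

```text
time: 2.68
tool_pos: [604.4, 139.8, 131.7]
tcp_rot: [-3.141, -0.005, -3.14]
contact_force: [0.8, -0.5, 1.7]
grip_width: 29.9
```

```bash
python3 go.py 3.1416 607 137 100; python3 - <<'E'
from h import *
s=bot.capture("scene");t=bot.capture("top")
f=lambda c,x0,y0,x1,y1:cv2.resize(np.ascontiguousarray(c["color"][y0:y1,x0:x1,::-1]),(400,400),interpolation=2)
cv2.imwrite("pics/k1.png",np.hstack([f(s,230,90,330,190),f(t,180,110,280,210)]))
E
```

```text
2.6833 [604.4 139.8 131.7] [-3.141 -0.005 -3.14 ] [ 0.8 -0.5  1.7] 29.9 j [ 0.1   0.63  1.4   0.    1.12 -1.47]
[-2.7 -2.8 31.7] [-0.    -0.005  0.001]
```

View pics/k1.png

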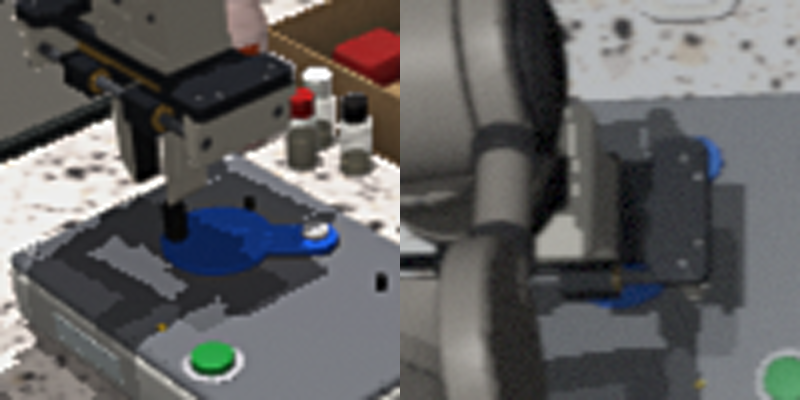

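```bash
python3 - <<'E'
from h import *
s=bot.capture("scene")
for X in([604,125,107],[604,106,107],[604,155,107],[604,174,107],[607,137,94]):print(X,(proj(s,X)[0]-[230,90])*4)
E
```

```text
[604, 125, 107] [175.44195332 193.16256903]
[604, 106, 107] [193.83115473 204.76723108]
[604, 155, 107] [147.19029986 175.33412269]
[604, 174, 107] [129.77566398 164.34446852]
[607, 137, 94] [169.65332162 201.41289562]
```

Request:
step_arm(
  deltas=[
    [-2, -2, 0, 0, 0, 0],
    [-2, -2, 0, 0, 0, 0],
    [-2, -2, 0, 0, 0, 0],
  ],
  fingers=46,
)

```text
time: 3.08
tool_pos: [608.8, 136.9, 134.3]
tcp_rot: [3.141, 0.003, -3.142]
contact_force: [-0.6, -0.5, 0.7]
grip_width: 43.9
```

Request:
step_arm(
  deltas=[
    [1, 0, 12, 0, 0, 0],
    [1, 0, 22, 0, 0, 0],
    [1, 0, 32, 0, 0, 0],
    [1, 0, 32, 0, 0, 0],
    [1, 0, 32, 0, 0, 0],
  ],
)

```text
time: 3.5
tool_pos: [606.7, 136.8, 99.9]
tcp_rot: [-3.141, -0.002, -3.141]
contact_force: [0.4, 0.5, -0.3]
grip_width: 46.1
```

```bash
python3 go.py 3.1416 607 137 100; python3 - <<'E'
from h import *
p=np.load("reader.npy")
pin=np.array([674.5,74.3])
for th in np.r_[.114:1.75:8j]:
    a=np.arctan2(50,-42)+th+p[2];print(round(th,2),(pin+92*np.array([np.cos(a),np.sin(a)])).round(1))
E
```

```text
3.5 [606.7 136.8  99.9] [-3.141e+00 -2.000e-03 -3.141e+00] [ 0.4  0.5 -0.3] 46.1 j [ 0.1   0.66  1.43  0.    1.05 -1.47]
[-0.3  0.2 -0.1] [-0.    -0.002  0.   ]
0.11 [606.9 136.7]
0.35 [594.3 119.3]
0.58 [586.   99.5]
0.82 [582.6  78.3]
1.05 [584.2  56.9]
1.28 [590.6  36.5]
1.52 [601.7  18.1]
1.75 [616.7   2.8]
```

Request:
step_arm(
  deltas=[
    [5, -14, 0, 0, 0, 0],
    [10, -28, 0, 0, 0, 0],
    [16, -40, 0, 0, 0, 0],
    [21, -52, 0, 0, 0, 0],
    [23, -64, 0, 0, 0, 0],
  ],
)

```text
time: 3.92
tool_pos: [583.4, 72.1, 101.0]
tcp_rot: [3.141, -0.0, -3.141]
contact_force: [-0.9, 1.7, -0.4]
grip_width: 46.0
```

Request:
step_arm(
  deltas=[
    [1, -10, 0, 0, 0, 0],
    [1, -21, 0, 0, 0, 0],
    [0, -31, 0, 0, 0, 0],
    [-2, -41, 0, 0, 0, 0],
    [-7, -51, 0, 0, 0, 0],
  ],
)

```text
time: 4.33
tool_pos: [591.4, 20.8, 100.8]
tcp_rot: [3.142, 0.0, -3.142]
contact_force: [-0.8, 0.5, 0.2]
grip_width: 46.3
```

Request:
step_arm(
  deltas=[
    [-5, -9, 0, 0, 0, 0],
    [-11, -19, 0, 0, 0, 0],
    [-17, -26, 0, 0, 0, 0],
    [-23, -31, 0, 0, 0, 0],
    [-23, -31, 0, 0, 0, 0],
  ],
)

```text
time: 4.75
tool_pos: [615.7, -10.5, 100.7]
tcp_rot: [-3.141, 0.002, 3.141]
contact_force: [-0.1, -0.1, 0.1]
grip_width: 45.9
```

Request:
step_arm(
  deltas=[
    [-2, -2, 0, 0, 0, 0],
    [-4, -4, 0, 0, 0, 0],
    [-4, -4, 0, 0, 0, 0],
  ],
)

```text
time: 5.0
tool_pos: [617.3, -11.9, 100.4]
tcp_rot: [3.14, -0.003, -3.141]
contact_force: [-3.1, 3.6, -0.2]
grip_width: 45.9
```

```bash
python3 go.py 3.1416 607 137 100; python3 - <<'E'
from h import *
s=bot.capture("scene");t=bot.capture("top")
f=lambda c,x0,y0,x1,y1:cv2.resize(np.ascontiguousarray(c["color"][y0:y1,x0:x1,::-1]),(400,400),interpolation=2)
cv2.imwrite("pics/k2.png",np.hstack([f(s,230,90,350,210),f(t,180,110,300,230)]))
E
```

```text
5.0 [617.3 -11.9 100.4] [ 3.140e+00 -3.000e-03 -3.141e+00] [-3.1  3.6 -0.2] 45.9 j [-0.14  0.66  1.44  0.    1.05 -1.72]
[ 10.1 148.9   0.7] [ 0.002 -0.003  0.001]
```

View pics/k2.png

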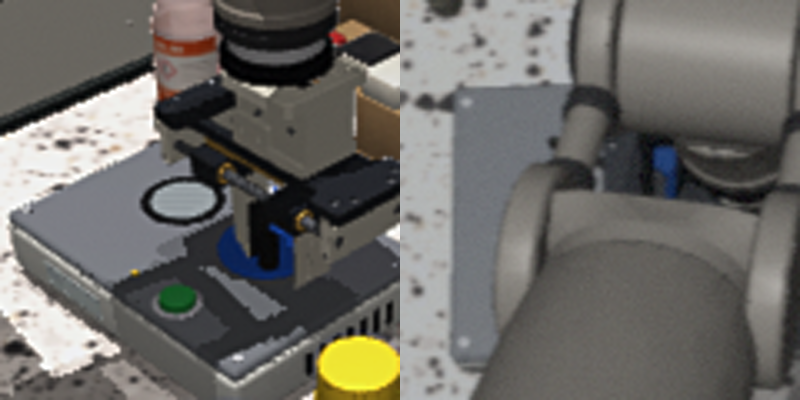

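Request:
step_arm(
  deltas=[
    [4, 4, 0, 0, 0, 0],
    [6, 6, 0, 0, 0, 0],
    [6, 6, -40, 0, 0, 0],
    [6, 6, -80, 0, 0, 0],
    [6, 6, -120, 0, 0, 0],
  ],
)

```text
time: 5.52
tool_pos: [611.7, -7.1, 221.9]
tcp_rot: [-3.141, -0.001, -3.141]
contact_force: [0.2, -0.3, 0.4]
grip_width: 46.2
```

Request:
step_arm(
  deltas=[
    [0, -40, -10, 0, 0, 0],
    [0, -80, -20, 0, 0, 0],
    [0, -120, -30, 0, 0, 0],
    [0, -160, -30, 0, 0, 0],
    [0, -200, -30, 0, 0, 0],
  ],
  fingers=91,
)

```text
time: 5.93
tool_pos: [612.2, -209.0, 252.2]
tcp_rot: [-3.14, 0.003, -3.141]
contact_force: [0.1, -0.2, 0.2]
grip_width: 74.6
```

```bash
python3 go.py 1.5708 619 -349 250; cat >win.py <<'E'
from h import *
for n in("top","scene"):
    c=bot.capture(n);u,v=proj(c,[631.8,123.8,60])[0].astype(int)
    x0,y0=u-30,v-25;im=c["color"][y0:v+25,x0:u+30].astype(int)
    mask=(im.max(2)<60)
    N,l,st,m=cv2.connectedComponentsWithStats(mask.astype(np.uint8))
    i=1+np.argmax(st[1:,4]);pts=cv2.convexHull(np.argwhere(l==i)[:,::-1].astype(np.int32))
    e=cv2.fitEllipse(pts);print(n,st[i],e,"port",back(c,np.array(e[0])+[x0,y0],60).round(1))
    cv2.imwrite(f"pics/w_{n}.png",cv2.resize(im.astype(np.uint8)[:,:,::-1],(400,333),interpolation=0))
E
python3 win.py
```

```text
5.9333 [ 612.2 -209.   252.2] [-3.140e+00  3.000e-03 -3.141e+00] [ 0.1 -0.2  0.2] 74.6 j [-0.45  0.57  1.15 -0.    1.41 -2.02]
[  -6.7 -140.     2.5] [1.000e-03 4.000e-03 1.571e+00]
top [ 16  13  28  28 172] ((29.6152286529541, 26.14065933227539), (27.136856079101562, 28.13014793395996), 66.55058288574219) port [631.3 125.2  60. ]
scene [18 19 26 15 93] ((30.444406509399414, 25.947376251220703), (14.155688285827637, 24.547382354736328), 85.09969329833984) port [631.7 121.7  60. ]
```

Request:
step_arm(
  deltas=[
    [-7, -40, 0, 0, 0, 0],
    [-7, -80, 0, 0, 0, 0.1],
    [-7, -120, 0, 0, 0, 0.2],
    [-7, -140, 0, 0, 0, 0.32],
    [-7, -140, 0, 0, 0, 0.44],
  ],
)

```text
time: 6.45
tool_pos: [618.1, -351.9, 249.7]
tcp_rot: [-3.14, 0.0, 2.691]
contact_force: [0.8, 0.1, -0.2]
grip_width: 90.9
```

Request:
step_arm(
  deltas=[
    [0, 0, 0, 0, 0, 0.12],
    [0, 0, 0, 0, 0, 0.24],
    [0, 0, 0, 0, 0, 0.36],
    [0, 0, 0, 0, 0, 0.48],
    [0, 0, 0, 0, 0, 0.6],
  ],
)

```text
time: 6.87
tool_pos: [619.4, -346.5, 250.8]
tcp_rot: [3.142, 0.0, 2.096]
contact_force: [-1.1, -0.5, 1.2]
grip_width: 90.9
```

Request:
step_arm(
  deltas=[
    [0, 0, 0, 0, 0, 0.12],
    [0, 0, 0, 0, 0, 0.24],
    [0, 0, 0, 0, 0, 0.36],
    [0, 0, 0, 0, 0, 0.48],
    [0, 0, 0, 0, 0, 0.53],
  ],
)

```text
time: 7.28
tool_pos: [619.5, -346.4, 250.8]
tcp_rot: [3.141, 0.0, 1.566]
contact_force: [0.1, -0.4, -0.1]
grip_width: 90.7
```

```bash
python3 go.py 1.5708 619 -349.5 160 619 -349.5 66; python3 - <<'E'
from h import *
s=bot.capture("scene");t=bot.capture("top")
f=lambda c,x0,y0,x1,y1:cv2.resize(np.ascontiguousarray(c["color"][y0:y1,x0:x1,::-1]),(400,400),interpolation=2)
cv2.imwrite("pics/k3.png",np.hstack([f(s,360,150,500,290),f(t,370,100,510,240)]))
E
```

```text
7.2833 [ 619.5 -346.4  250.8] [3.141 0.    1.566] [ 0.1 -0.4 -0.1] 90.7 j [-0.62  0.71  0.91 -0.    1.52 -0.61]
[-3.  -0.5 90.8] [ 0.     0.    -0.005]
[ -3.   -0.5 184.8] [ 0.     0.    -0.005]
```

View pics/k3.png

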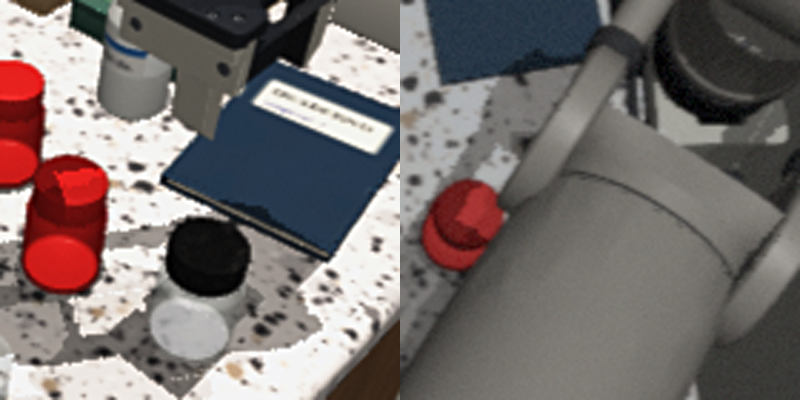

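Request:
step_arm(
  deltas=[
    [-3, -0.5, 40, 0, 0, 0],
    [-3, -0.5, 80, 0, 0, 0],
    [-3, -0.5, 110, 0, 0, 0],
    [-3, -0.5, 125, 0, 0, 0],
    [-3, -0.5, 135, 0, 0, 0],
  ],
)

```text
time: 7.8
tool_pos: [617.8, -349.0, 112.5]
tcp_rot: [-3.138, -0.003, 1.574]
contact_force: [-0.1, -0.9, -0.8]
grip_width: 90.9
```

Request:
step_arm(
  deltas=[
    [0, 0, 12, 0, 0, 0],
    [0, 0, 25, 0, 0, 0],
    [0, 0, 38, 0, 0, 0],
    [0, 0, 50, 0, 0, 0],
    [0, 0, 50, 0, 0, 0],
  ],
)

```text
time: 8.22
tool_pos: [617.6, -349.3, 62.7]
tcp_rot: [-3.138, -0.003, 1.572]
contact_force: [-1.0, 0.2, -0.2]
grip_width: 91.1
```

Request:
step_arm(
  deltas=[
    [0, 0, -3, 0, 0, 0],
    [0, 0, -3, 0, 0, 0],
    [0, 0, -3, 0, 0, 0],
    [0, 0, -3, 0, 0, 0],
    [0, 0, -3, 0, 0, 0],
  ],
  fingers=54,
)

```text
time: 8.63
tool_pos: [619.0, -350.3, 69.5]
tcp_rot: [3.14, 0.001, 1.572]
contact_force: [2.9, 0.6, 2.6]
grip_width: 62.2
```

Request:
step_arm(
  deltas=[
    [0, 0, 0, 0, 0, 0],
    [0, 0, 0, 0, 0, 0],
    [0, 0, 0, 0, 0, 0],
    [0, 0, 0, 0, 0, 0],
    [0, 0, 0, 0, 0, 0],
  ],
)

```text
time: 9.05
tool_pos: [619.2, -350.3, 69.4]
tcp_rot: [3.14, 0.001, 1.572]
contact_force: [1.5, 0.2, 5.5]
grip_width: 59.5
```

Request:
step_arm(
  deltas=[
    [0, 0, -10, 0, 0, 0],
    [0, 0, -40, 0, 0, 0],
    [0, 0, -80, 0, 0, 0],
    [0, 0, -120, 0, 0, 0],
    [0, 0, -150, 0, 0, 0],
  ],
)

```text
time: 9.47
tool_pos: [618.5, -350.2, 221.9]
tcp_rot: [3.141, 0.001, 1.572]
contact_force: [1.0, -0.3, -1.7]
grip_width: 60.0
```

```bash
python3 go.py 1.5708 631.5 123.6 219; python3 - <<'E'
from h import *
s=bot.capture("scene");t=bot.capture("top")
f=lambda c,x0,y0,x1,y1:cv2.resize(np.ascontiguousarray(c["color"][y0:y1,x0:x1,::-1]),(400,400),interpolation=2)
cv2.imwrite("pics/k4.png",np.hstack([f(s,360,110,500,250),f(t,370,100,510,240)]))
E
```

```text
9.4667 [ 618.5 -350.2  221.9] [3.141e+00 1.000e-03 1.572e+00] [ 1.  -0.3 -1.7] 60.0 j [-0.62  0.72  0.96 -0.    1.46 -0.62]
[473.8  13.4   2.6] [0.001 0.001 0.001]
```

View pics/k4.png

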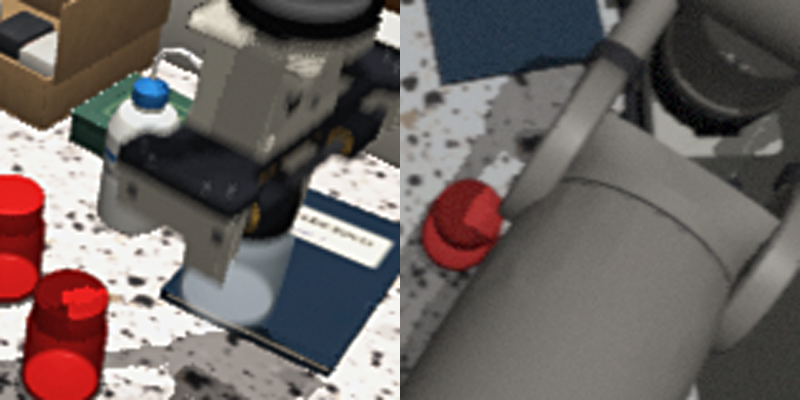

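Request:
step_arm(
  deltas=[
    [15, -30, 0, 0, 0, 0],
    [40, -60, 0, 0, 0, 0],
    [70, -80, 0, 0, 0, 0],
    [105, -90, 0, 0, 0, 0],
    [145, -90, 0, 0, 0, 0],
  ],
)

```text
time: 9.98
tool_pos: [525.2, -204.6, 217.5]
tcp_rot: [-3.138, -0.001, 1.569]
contact_force: [1.8, 0.6, -1.4]
grip_width: 60.0
```

Request:
step_arm(
  deltas=[
    [40, 0, 0, 0, 0, 0],
    [80, 0, 0, 0, 0, 0],
    [120, 0, 0, 0, 0, 0],
    [160, 0, 0, 0, 0, 0],
    [198, 10, 0, 0, 0, 0],
  ],
)

```text
time: 10.4
tool_pos: [535.8, -5.1, 217.7]
tcp_rot: [-3.137, -0.001, 1.572]
contact_force: [0.8, -0.6, -2.5]
grip_width: 59.5
```

```bash
python3 go.py 1.5708 631.5 123.6 180
```

```text
10.4 [535.8  -5.1 217.7] [-3.137e+00 -1.000e-03  1.572e+00] [ 0.8 -0.6 -2.5] 59.5 j [-0.15  0.39  1.54 -0.    1.21 -0.15]
[128.6  95.9  37.4] [-0.004 -0.001  0.001]
```

Request:
step_arm(
  deltas=[
    [35, 20, 0, 0, 0, 0],
    [70, 45, 0, 0, 0, 0],
    [105, 70, 0, 0, 0, 0],
    [128, 96, 15, 0, 0, 0],
    [128, 96, 37, 0, 0, 0],
  ],
)

```text
time: 10.82
tool_pos: [638.0, 126.1, 181.6]
tcp_rot: [3.136, -0.002, 1.576]
contact_force: [-2.5, -0.7, -1.3]
grip_width: 60.1
```

Request:
step_arm(
  deltas=[
    [0, 0, 10, 0, 0, 0],
    [0, 0, 25, 0, 0, 0],
    [0, 0, 30, 0, 0, 0],
    [0, 0, 30, 0, 0, 0],
    [0, 0, 30, 0, 0, 0],
  ],
)

```text
time: 11.23
tool_pos: [633.8, 120.1, 152.0]
tcp_rot: [-3.141, 0.0, 1.571]
contact_force: [-0.7, 0.0, -1.5]
grip_width: 60.2
```

```bash
python3 go.py 1.5708 631.5 123.6 130; python3 - <<'E'
from h import *
s=bot.capture("scene");t=bot.capture("top")
for X in([631.5,123.6,60],[631.5,123.6,80],[631.5,155,80],[631.5,93,80],[601,123.6,80]):print(X,(proj(s,X)[0]-[230,80])*5)
f=lambda c,x0,y0,x1,y1:cv2.resize(np.ascontiguousarray(c["color"][y0:y1,x0:x1,::-1]),None,fx=5,fy=5,interpolation=2)
cv2.imwrite("pics/k5.png",f(s,230,80,350,200))
E
```

```text
11.2333 [633.8 120.1 152. ] [-3.141  0.     1.571] [-0.7  0.  -1.5] 60.2 j [ 0.07  0.65  1.3  -0.    1.2   0.07]
[ 3.5 -2.3 22. ] [-0.001  0.     0.   ]
[631.5, 123.6, 60] [269.80563904 348.44109855]
[631.5, 123.6, 80] [266.93061826 316.72606303]
[631.5, 155, 80] [230.29470545 293.68689592]
[631.5, 93, 80] [303.85616198 339.94736986]
[601, 123.6, 80] [221.22352501 339.13838524]
```

View pics/k5.png

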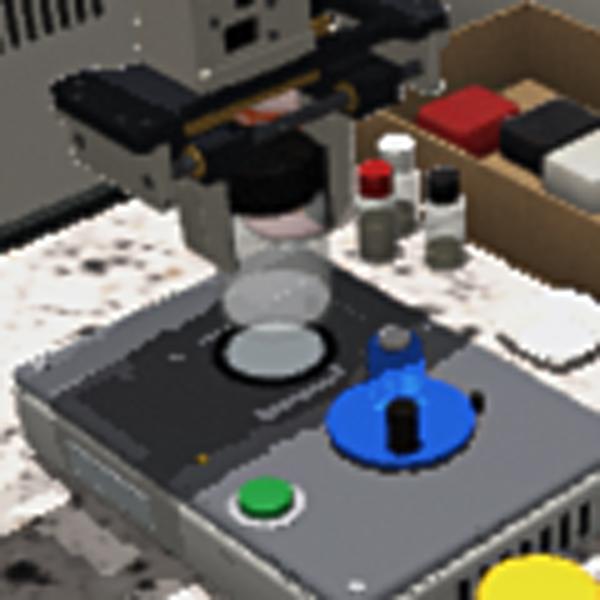

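```bash
python3 - <<'E'
from h import *
s=bot.capture("scene")
for z in(0,5,10):print("table floor",z,back(s,[427.3-.3,264.1-.3],z).round(1))
t=np.linspace(0,2*np.pi,60)
for z in(80,84,90):
  for r in(27,30.5):
    e=(proj(s,np.c_[633.8+r*np.cos(t),120.1+r*np.sin(t),0*t+z])-[230,80])*5+2.5
    print(z,r,e.min(0).round(),e.max(0).round())
e=(proj(s,np.c_[631.5+34*np.cos(t),123.6+34*np.sin(t),0*t+60])-[230,80])*5+2.5
print("ring",e.min(0).round(),e.max(0).round())
im=np.ascontiguousarray(s["color"][80:200,230:350,::-1]);b=cv2.resize(im[35:80,30:80],None,fx=12,fy=12,interpolation=0)
cv2.imwrite("pics/k6.png",b)
E
```

```text
table floor 0 [ 632.2 -347.5    0. ]
table floor 5 [ 628.2 -349.4    5. ]
table floor 10 [ 624.2 -351.2   10. ]
80 27 [226. 293.] [328. 349.]
80 30.5 [219. 289.] [335. 353.]
84 27 [225. 286.] [328. 342.]
84 30.5 [218. 283.] [334. 346.]
90 27 [224. 277.] [327. 333.]
90 30.5 [217. 273.] [334. 336.]
ring [209. 316.] [336. 388.]
```

View pics/k6.png

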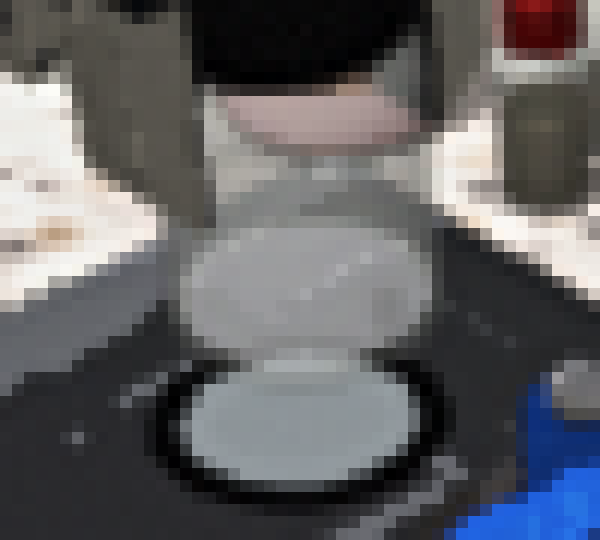

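```bash
python3 - <<'E'
from h import *
s=bot.capture("scene")
for z in(89,92.5,96):print(z,back(s,[285.1,138.5],z).round(1))
u=np.array([230+(152+443)/2/12+30-.5,80+(352+508)/2/12+35-.5]);print("window",u,back(s,u,60))
E
python3 go.py 1.5708 631.5 123.6 130
```

```text
89 [641.2 127.3  89. ]
92.5 [637.9 122.8  92.5]
96 [634.5 118.3  96. ]
window [284.29166667 150.33333333] [630.20375163 120.58529674  60.        ]
11.4333 [634.6 120.6 153. ] [ 3.14  -0.     1.571] [ 0.2 -0.2 -0.9] 60.1 j [0.07 0.64 1.3  0.   1.2  0.07]
[ 3.  -3.2 23. ] [ 0.002 -0.     0.   ]
```

Request:
step_arm(
  deltas=[
    [3, -3, 5, 0, 0, 0],
    [3, -3, 10, 0, 0, 0],
    [3, -3, 14, 0, 0, 0],
    [3, -3, 17, 0, 0, 0],
    [3, -3, 18, 0, 0, 0],
  ],
)

```text
time: 11.85
tool_pos: [630.9, 123.9, 132.7]
tcp_rot: [-3.14, 0.0, 1.572]
contact_force: [0.8, 0.5, -1.8]
grip_width: 60.2
```

Request:
step_arm(
  deltas=[
    [0, 0, 0.7, 0, 0, 0],
    [0, 0, 1.4, 0, 0, 0],
    [0, 0, 2, 0, 0, 0],
    [0, 0, 2, 0, 0, 0],
  ],
)

```text
time: 12.18
tool_pos: [631.3, 123.9, 131.8]
tcp_rot: [3.141, -0.0, 1.572]
contact_force: [-0.2, -0.6, -1.9]
grip_width: 59.8
```

Request:
step_arm(
  deltas=[
    [0, 0, 0.5, 0, 0, 0],
    [0, 0, 1, 0, 0, 0],
    [0, 0, 1, 0, 0, 0],
  ],
)

```text
time: 12.43
tool_pos: [631.2, 123.9, 130.7]
tcp_rot: [3.142, -0.0, 1.572]
contact_force: [-0.3, -0.2, -1.1]
grip_width: 60.1
```

Request:
step_arm(
  deltas=[
    [0, 0, 0.5, 0, 0, 0],
    [0, 0, 1, 0, 0, 0],
    [0, 0, 1, 0, 0, 0],
  ],
)

```text
time: 12.68
tool_pos: [631.2, 123.9, 129.6]
tcp_rot: [-3.141, -0.0, 1.572]
contact_force: [-0.3, 0.5, -1.9]
grip_width: 60.1
```

Request:
step_arm(
  deltas=[
    [0, 0, 0.5, 0, 0, 0],
    [0, 0, 1, 0, 0, 0],
    [0, 0, 1, 0, 0, 0],
  ],
)

```text
time: 12.93
tool_pos: [631.3, 123.9, 129.4]
tcp_rot: [3.141, -0.0, 1.572]
contact_force: [-2.3, -0.2, 3.7]
grip_width: 60.1
```

Request:
step_arm(
  deltas=[
    [0, 0, 0.5, 0, 0, 0],
    [0, 0, 1, 0, 0, 0],
    [0, 0, 1, 0, 0, 0],
  ],
)

```text
time: 13.18
tool_pos: [631.3, 124.0, 129.3]
tcp_rot: [3.14, -0.0, 1.572]
contact_force: [-4.0, 0.7, 9.8]
grip_width: 60.0
```

Request:
step_arm(
  deltas=[
    [0, 0, -1, 0, 0, 0],
    [0, 0, -1, 0, 0, 0],
  ],
)

```text
time: 13.35
tool_pos: [631.3, 124.0, 129.4]
tcp_rot: [3.141, -0.0, 1.572]
contact_force: [-2.2, 0.2, 5.8]
grip_width: 60.1
```

Request:
step_arm(
  deltas=[
    [0, 0, 0, 0, 0, 0],
    [0, 0, 0, 0, 0, 0],
    [0, 0, 0, 0, 0, 0],
    [0, 0, 0, 0, 0, 0],
    [0, 0, 0, 0, 0, 0],
  ],
  fingers=91,
)

```text
time: 13.77
tool_pos: [631.2, 123.9, 128.4]
tcp_rot: [-3.141, -0.0, 1.572]
contact_force: [0.4, 0.0, 0.8]
grip_width: 88.1
```

Request:
step_arm(
  deltas=[
    [0, 0, 0, 0, 0, 0],
    [0, 0, -15, 0, 0, 0],
    [0, 0, -40, 0, 0, 0],
    [0, 0, -80, 0, 0, 0],
    [0, 0, -120, 0, 0, 0],
  ],
)

```text
time: 14.18
tool_pos: [630.5, 123.8, 248.9]
tcp_rot: [-3.139, 0.0, 1.572]
contact_force: [1.4, -0.1, 0.3]
grip_width: 91.3
```

Request:
step_arm(
  deltas=[
    [-35, -30, 0, 0, 0, 0],
    [-70, -60, 0, 0, 0, 0],
    [-101, -86, 0, 0, 0, 0],
    [-101, -86, 0, 0, 0, 0],
    [-101, -86, 0, 0, 0, 0],
  ],
  fingers=0,
)

```text
time: 14.6
tool_pos: [544.1, 21.0, 249.3]
tcp_rot: [3.141, 0.0, 1.569]
contact_force: [1.2, -0.4, 0.3]
grip_width: 62.0
```

```bash
python3 go.py 1.5708 545 22.6 105; python3 - <<'E'
from h import *
s=bot.capture("scene");t=bot.capture("top")
for X in([545.1,22.6,68],[631.5,123.6,60]):print(X,(proj(s,X)[0]-[230,80])*5)
f=lambda c,x0,y0,x1,y1:cv2.resize(np.ascontiguousarray(c["color"][y0:y1,x0:x1,::-1]),None,fx=5,fy=5,interpolation=2)
cv2.imwrite("pics/k7.png",f(s,230,80,350,200))
E
```

```text
14.6 [544.1  21.  249.3] [3.141 0.    1.569] [ 1.2 -0.4  0.3] 62.0 j [-0.1   0.38  1.47 -0.    1.29 -0.1 ]
[  1.6   0.9 144.3] [ 0.     0.    -0.002]
[545.1, 22.6, 68] [260.40028859 489.34087276]
[631.5, 123.6, 60] [269.80563904 348.44109855]
```

View pics/k7.png

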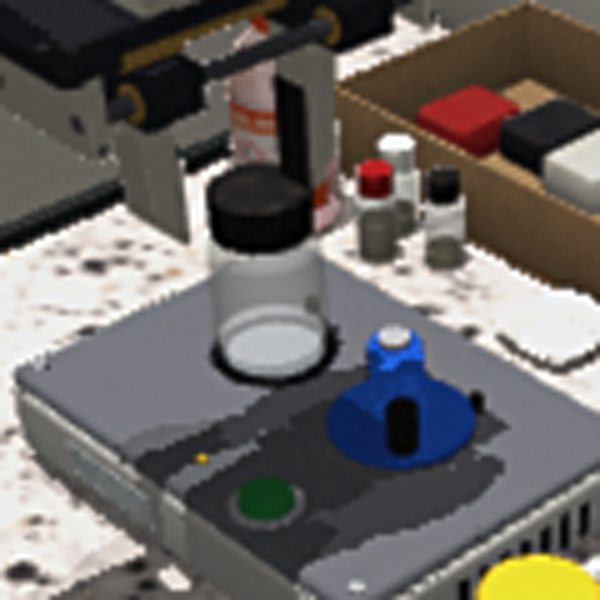

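Request:
step_arm(
  deltas=[
    [1.5, 1, 40, 0, 0, 0],
    [1.5, 1, 80, 0, 0, 0],
    [1.5, 1, 120, 0, 0, 0],
    [1.5, 1, 140, 0, 0, 0],
    [1.5, 1, 149, 0, 0, 0],
  ],
)

```text
time: 15.12
tool_pos: [545.3, 25.7, 95.7]
tcp_rot: [-3.136, -0.001, 1.573]
contact_force: [-0.9, -0.0, -0.4]
grip_width: 20.9
```

Request:
step_arm(
  deltas=[
    [0, 0, 2, 0, 0, 0],
    [0, 0, 4, 0, 0, 0],
    [0, 0, 5, 0, 0, 0],
    [0, 0, 5, 0, 0, 0],
  ],
)

```text
time: 15.45
tool_pos: [547.5, 24.5, 96.1]
tcp_rot: [3.139, 0.0, 1.572]
contact_force: [-0.2, 0.4, 0.4]
grip_width: 0.4
```

Request:
step_arm(
  deltas=[
    [-1.5, -2, 0, 0, 0, 0],
    [-1.5, -2, 1, 0, 0, 0],
    [-1.5, -2, 2, 0, 0, 0],
    [-1.5, -2, 3, 0, 0, 0],
    [-1.5, -2, 4, 0, 0, 0],
  ],
)

```text
time: 15.87
tool_pos: [544.6, 22.7, 91.1]
tcp_rot: [3.141, 0.0, 1.572]
contact_force: [-0.9, -0.8, 2.7]
grip_width: 0.7
```

Request:
step_arm(
  deltas=[
    [0, 0, 1, 0, 0, 0],
    [0, 0, 2, 0, 0, 0],
    [0, 0, 3, 0, 0, 0],
    [0, 0, 3, 0, 0, 0],
  ],
)

```text
time: 16.2
tool_pos: [544.6, 22.7, 87.8]
tcp_rot: [3.141, 0.0, 1.572]
contact_force: [-0.1, -1.1, 4.7]
grip_width: 0.6
```

Request:
step_arm(
  deltas=[
    [0, 0, 0.5, 0, 0, 0],
    [0, 0, 1, 0, 0, 0],
    [0, 0, 1, 0, 0, 0],
  ],
)

```text
time: 16.45
tool_pos: [544.6, 22.7, 87.2]
tcp_rot: [3.141, 0.0, 1.572]
contact_force: [-0.4, -1.9, 6.9]
grip_width: 0.6
```

Request:
step_arm(
  deltas=[
    [0, 0, 0.5, 0, 0, 0],
    [0, 0, 0.8, 0, 0, 0],
    [0, 0, 0.8, 0, 0, 0],
  ],
)

```text
time: 16.7
tool_pos: [544.6, 22.7, 87.1]
tcp_rot: [3.14, 0.0, 1.572]
contact_force: [-2.9, -1.1, 13.2]
grip_width: 0.2
```

Hard stop reached (force jumped to 13 N with no further travel), so I'm releasing and retreating.

Request:
step_arm(
  deltas=[
    [0, 0, -5, 0, 0, 0],
    [0, 0, -20, 0, 0, 0],
    [0, 0, -60, 0, 0, 0],
    [0, 0, -100, 0, 0, 0],
    [0, 0, -140, 0, 0, 0],
  ],
)

```text
time: 17.12
tool_pos: [543.5, 23.1, 226.6]
tcp_rot: [-3.139, -0.001, 1.572]
contact_force: [1.6, 0.8, 0.0]
grip_width: 0.7
```

Request:
step_arm(
  deltas=[
    [0, -40, -10, 0, 0, 0],
    [-20, -75, -20, 0, 0, 0],
    [-60, -85, -20, 0, 0, 0],
    [-100, -85, -20, 0, 0, 0],
    [-140, -85, -20, 0, 0, 0],
  ],
)

```text
time: 17.53
tool_pos: [458.4, -117.9, 246.3]
tcp_rot: [3.141, -0.0, 1.573]
contact_force: [1.0, -0.3, -0.1]
grip_width: 0.5
```

Request:
step_arm(
  deltas=[
    [-40, 0, 0, 0, 0, 0],
    [-80, 0, 0, 0, 0, 0],
    [-80, 0, 0, 0, 0, 0],
    [-80, 0, 0, 0, 0, 0],
    [-80, 0, 0, 0, 0, 0],
  ],
)

```text
time: 17.95
tool_pos: [459.2, -196.6, 245.2]
tcp_rot: [-3.14, -0.002, 1.571]
contact_force: [0.3, 0.7, -0.1]
grip_width: 0.3
```

```bash
python3 go.py 1.5708 545 22.6 105; python3 - <<'E'
from h import *
s=bot.capture("scene");t=bot.capture("top")
for n,c in(("s",s),("t",t)):
    u,v=proj(c,[631.5,123.6,150])[0].astype(int);m=np.zeros((400,640),bool);m[v-20:v+22,u-22:u+22]=c["color"][v-20:v+22,u-22:u+22].max(2)<60
    q,st=cen(m);print(n,st,[back(c,q,z).round(1) for z in(148,155)])
    print([(round(d["p"],2),back(c,d["rect"][:2],40).round(0)) for d in bot.boxes_of("beaker",c)][:2])
f=lambda c,x0,y0,x1,y1:cv2.resize(np.ascontiguousarray(c["color"][y0:y1,x0:x1,::-1]),(400,400),interpolation=2)
cv2.imwrite("pics/k8.png",np.hstack([f(s,230,90,350,210),f(t,190,110,310,230)]))
E
```

```text
17.95 [ 459.2 -196.6  245.2] [-3.140e+00 -2.000e-03  1.571e+00] [ 0.3  0.7 -0.1] 0.3 j [-0.56  0.3   1.6   0.    1.24 -0.56]
[218.9  86.1 140.5] [-0.001 -0.002  0.   ]
s [272 113   8  18 110] [array([616.7, 128.2, 148. ]), array([609.6, 118.1, 155. ])]
[(0.6, array([ 446., -299.,   40.])), (0.43, array([705., 258.,  40.]))]
t [211 147  27  26 526] [array([630.8, 125.9, 148. ]), array([628.8, 124.3, 155. ])]
[(0.56, array([ 430., -278.,   40.])), (0.2, array([614.,  70.,  40.]))]
```

View pics/k8.png

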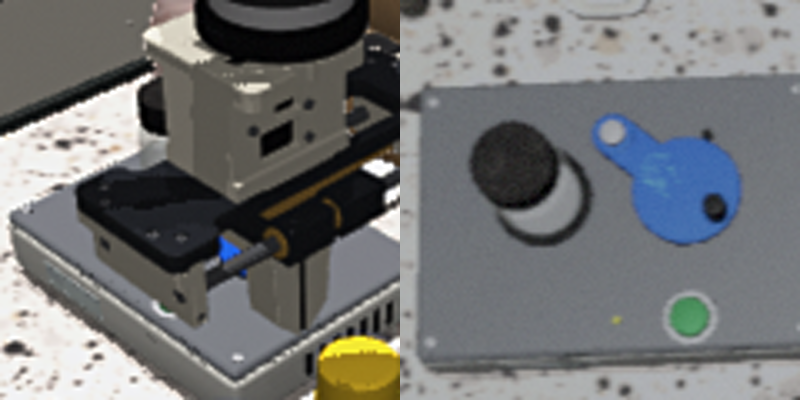

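```bash
python3 -c "
from plant import bot
print(bot.close_job())"
```

```text
the job is handed in; nothing more can be done
None
```

The blank reading is taken and the job was handed in at about 18 s of the 64 s allowed; no verdict came back.

- **Cover:** I swung it by its knob until the force rose at the stop (about 5 N) at the predicted fully open position. The last overhead picture still shows it fully open.
- **Jar:** I set the black-capped jar down with about 10 N of contact and let it go. It stands upright, and the overhead camera puts its cap within about 1 mm of the window centre. An earlier side view suggested up to 3 mm, still inside the 10 mm limit.
- **Button:** I pressed it to its hard stop, about 6 mm in, where the force jumped to 13 N. It looks out again in the last picture.
- **Beaker:** I never touched it. The last side view puts it within about 4 mm of its first position. The overhead network put it about 27 mm away, at low confidence (0.56); the arm was then close by and probably partly hid it. I took this as a poor detection.
- **Failed check:** the side-view check of the jar's cap failed because the arm hid most of the cap, so the final centring rests on the overhead camera alone.

The arm was clear of everything when I handed in.

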